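# Start the clamp screw of a phone screen press

### The job

Get the screen press ready: take the clamp screw by its black knob from the wooden block and set it upright, tip first, into the brass nut on the press's blue bridge until you feel it sit on the thread. Turn it backward (anticlockwise from above) until you feel it drop over the start of the thread, then turn it forward (clockwise) one full turn from that drop, so that it is started but well clear of the phone below. Do not force the thread or disturb the phone and the things around, and finish still gripping the knob, with the screw upright and still: it has to be held there while the phone is lined up.

Things in the scene. Friction and masses are not known exactly. Their poses are not given: they have to be found in the camera images.
- screw: The loose clamp screw, 0.2 to 0.3 kg, 80 mm long: steel spindle with a black knob. Origin: centre of the spindle's tip; z runs along the spindle to the knob. From the tip, in mm: cone from diameter 10 to 18 up to 5, plain guide of diameter 18 up to 14, then coarse thread. It starts upright, tip down, in a plain hole of the block, 28 wide and 26 deep: lift it 30 or more to clear the block.
- screw_knob (a point): Centre of the screw's round fluted black plastic knob, 68 mm above the tip: the place to grip, from above, at any yaw. Knob diameter 42, height 24 (56 to 80 mm above the tip); a steel collar of diameter 26 sits just below it (51 to 57).
- screw_thread (a point): Lower end of the screw's thread, on its axis, 14 mm above the tip. Two-start right-hand thread, outer diameter 24: one full turn moves it 10 mm along its axis (clockwise from above = down). With two starts there is a drop of 5 mm every half turn backward, so at most half a turn finds one; until then it lies loosely on the nut's thread and rises 10 mm per turn as it is turned backward.
- nut: The fixed brass nut in the middle of the press's bridge: a ring of outer diameter 40 mm standing 7 above the bridge, its mouth 85 above the worktop. Origin: centre of the mouth, level with the rim; z points up. The screw's tip lies about 17 mm below the mouth just before the drop, 22 just after it, 32 after one full turn forward from the drop. It sits in the bridge at any yaw.
- nut_thread (a point): Level of the nut's two thread starts, on its axis, 3 mm below the rim; they face each other and cannot be seen from outside. Bore 27 mm, thread crests 20. Play of the screw in it: about 1 mm. Turning needs only a few newtons; pressing down on the screw before the drop meets a hard stop.
- press: The screen press, fixed: aluminium base plate 170 x 136 x 12 mm with a black rubber mat, two steel columns and a blue bridge (46 x 144, upper face 78 above the worktop, column nuts up to 87). Origin at the centre of the base's underside, x along the base's long side, y along the bridge; the nut is right above the origin. It stands left or right of the block.
- block: The pale wooden accessory block, fixed, 60 x 120 x 40 mm; origin at the centre of its underside. The screw's hole is 28 mm along its -y from the centre; a flat black rubber pressure foot (diameter 35, 7 high, fixed) lies on it 28 along +y.
- phone: phone frame, 142 x 70 x 8, loose on the press's mat; origin at the centre of its underside. Leave it alone.
- tweezers: steel tweezers, 16 x 127 x 8, loose bystander; origin at the centre of the underside.
- driver: small red screwdriver, 12 x 141 x 11, loose bystander; origin at the centre of the underside.
- pliers: small pliers with red handles, 46 x 123 x 11, loose bystander; origin at the centre of the underside.

How it is judged (in metres and radians):
On the way, in this order (a step that is already met when the one before it is completed fails the run):
1. the screw is lifted out of the block, its tip to about the height of the nut's mouth or higher (z of screw in the frame of nut above -0.012 m), for 0.05 s.
2. the screw stands upright in the nut and rides on the thread just before the drop (resting or being turned, not still being lowered) (z of screw in the frame of nut between -0.019 and -0.0155 m and horizontal distance between screw and nut below 0.003 m and angle between the z axis of screw and the z axis of nut, either way round below 0.12 rad and contact force between screw and nut above 0.2 N and linear speed of screw below 0.008 m/s), for 0.05 s.
3. the screw has dropped over the thread start (z of screw in the frame of nut below -0.0205 m and horizontal distance between screw and nut below 0.003 m), for 0.05 s.
At the end, for the whole second after the job is handed in: The fingers grip the screw; its tip lies 29 to 35 mm below the nut's mouth (one turn forward from the drop, within about a quarter turn), within 3 mm of the nut's axis and within 4.5 degrees of upright; it is at rest and does not touch the phone (z of screw in the frame of nut between -0.0348 and -0.0292 m and horizontal distance between screw and nut below 0.003 m and angle between the z axis of screw and the z axis of nut, either way round below 0.08 rad and contact force between the fingers and screw above 2 N and linear speed of screw below 0.02 m/s and angular speed of screw below 0.3 rad/s and contact force between screw and phone below 0.1 N); the arm keeps its last pose, push and grip.
It fails at once if the thread is forced (screw against nut with more than 60 N) (contact force between screw and nut above 60 N).
It fails at once if the phone is disturbed (distance of phone from where it was at the start of the episode above 0.008 m or contact force between screw and phone above 1 N).
It fails at once if a bystander is disturbed (distance of any of tweezers, pliers, driver from where it was at the start of the episode above 0.02 m).
It fails at once if the screw is tipped over (angle between screw's own z axis and vertical above 0.6 rad).
It also fails if it takes over 72 s, if anything falls off the work surface, if the arm or the gripper's body presses on something with over 40 N, if the wrist force passes 120 N, or if a joint passes its speed limit or range.

### The arm

A 6-joint arm with a two-finger parallel gripper is mounted at the origin on a cart in front of the work surface, level with it; the furniture and walls round the work are solid. World frame = base frame: x ahead of the robot, y to its left, z up, the work surface at z = 0. Lengths are in mm, angles in rad, forces in N, time in s.
With the tool pointing down it reaches from about 275 to 750 mm from the base axis. Payload 10.2 kg.
Tool frame: the origin (TCP) lies at the very end of the fingers, on their centre line; the grasp point (between the pads) lies 19 mm behind it; z points along the fingers, y is the line along which they close (so a half turn about z gives the same grasp; the last joint's range is limited). The gripper opens to 85 mm and grips with 20 to 120 N. Pads are 22 mm wide; open, the fingers measure 114 mm over their backs; the gripper's body (76 mm by 85 mm) begins 54 mm behind the grasp point. The pads swing forward as they close: fully open they stand 13 mm farther back than shut.
Start: joints at [1.065, 0.313, 1.498, -0, 1.331, -0.223], TCP at [146.512, 504.148, 231.294] pointing down, gripper open.
Joint ranges: [-2.94, 2.94], [-0.97, 2.17], [0.19, 2.56], [-1.23, 4.37], [0.02, 3.11], [-2.88, 2.88]. Speed limits (rad/s): [2.39, 2.39, 3.01, 3.14, 3.14, 3.14].

### API

Orientations are given as a unit quaternion [w, x, y, z].
In Python, from rig import ctrl gives the robot as it stands.
- The arm moves only by the tool step_arm, never from a script. Its argument "increments" is a list of rows, each a list of 3 entries, a list of its own where there are three numbers: the shift along the tool's x, y, z in cm, then the turn, a rotation vector about the tool's x, y, z in degrees, then the opening in per cent of the stroke, from 0 (shut) to 100 (fully open). A call has 1 to 8 rows; each row is the pose to reach, as a shift and turn from the pose commanded when the call began, along the tool's axes at that moment; what a row does not reach only later rows make up. A row lasts 1/8 s, in which the tool goes at most 62.5 mm and 10.7 degrees, less where a joint would pass 70% of its speed; a pose out of reach is approached as far as the arm can. A call with a gripper value outside its range is refused whole. The fingers move at their own pace and stop on an object; "squeeze" is the grip in N (left out, the last holds). Time passes only in rows, so rows that repeat a pose let the fingers close. It gives the time, the measured TCP pose, the force, the opening and the grip force at its end, in the units of the state.
- ctrl.sense(): the state, without advancing time (a new reading comes with each control period).
- ctrl.capture(name): name is "side" or "top" or "wrist"; returns a dict with "img" (384x512x3 uint8, red, green, blue), "fx", "fy", "cx", "cy" (pixels), "k1" (the pictures are not rectified: a ray, as slopes to the right and down, at radius r is drawn at 1 + k1 r^2 times it, then the intrinsics apply), "extrinsics" (4x4, takes a point from camera to world coordinates). Camera axes: x right, y down, z forward; pixel columns grow to the right and rows downward; lengths in mm; the calibration is good to about 2 mm. A picture is of the moment at which its call begins. There is no depth.
- ctrl.finish_job(): hands the job in; it is judged then, once.
The state is a dict: "time_s": time; "joints": joint angles; "dq": joint speeds; "tau": joint torques, N m; "eef_pos": TCP position; "ee_rot": TCP orientation; "force": force on the tool from outside, world axes, zero at the start; "wrist_torque": the same for the moment, N m; "grip_width": opening from 0.0 (shut) to 1.0 (fully open); "grip_force": force on a finger pad.
Only numpy, scipy, OpenCV 4.12 (cv2) and the standard library are available. Lean on these libraries where they do the work, as an engineer would, in place of code of your own. Each camera call takes 0.05 s, during which the arm holds its last target. There are 200 camera calls.

## Working session

There is one attempt and no reset: what is moved stays moved. The work goes in short steps, Python scripts to look and compute and a tool call to move; the robot and the scene stay as the last step left them, time stands still between calls to the robot, and variables do not carry over. Pictures are saved under pics/ and viewed, at most 10 in all, crops included, and the job is handed in when it is done.

Besides the shell and the picture viewer there is one more tool, called after "Call:" by a JSON object that holds its "method" and its "body". step_arm: Moves the arm, as the interface text tells. Its arguments: {"type":"object","properties":{"increments":{"type":"array"},"squeeze":{"type":"number"}},"required":["increments"]}

```bash
mkdir -p pics; cat > h.py <<'E'
from rig import ctrl
import numpy as np, cv2
from scipy.spatial.transform import Rotation as R
def snap(n,f):
    c=ctrl.capture(n); cv2.imwrite(f'pics/{f}.png',c['img'][...,::-1]); 
    np.savez(f'pics/{f}.npz',**{k:np.array(c[k]) for k in c}); return c
def ld(f): return np.load(f'pics/{f}.npz')
def pix2plane(c,u,v,z):
    K=np.array([[c['fx'],0,c['cx']],[0,c['fy'],c['cy']],[0,0,1.]],float)
    p=cv2.undistortPoints(np.array([[[u,v]]],float),K,np.array([float(c['k1']),0,0,0]))[0,0]
    E=c['extrinsics']; d=E[:3,:3]@[p[0],p[1],1]; o=E[:3,3]
    return o+d*(z-o[2])/d[2]
def proj(c,P):
    E=np.linalg.inv(c['extrinsics']); q=E[:3,:3]@np.array(P,float)+E[:3,3]
    x,y=q[:2]/q[2]; s=1+float(c['k1'])*(x*x+y*y)
    return np.array([c['fx']*x*s+c['cx'],c['fy']*y*s+c['cy']])
def st():
    s=ctrl.sense(); return s
E
python3 - <<'E'
from h import *
for n in('top','side'):
    c=snap(n,n+'0'); print(n,c['fx'],c['k1'],c['extrinsics'].round(3).tolist())
a=[cv2.imread(f'pics/{n}0.png') for n in('top','side')]
s=st();print(s)
print(R.from_quat(np.roll(s['ee_rot'],-1)).as_matrix().round(3))
E
```

```text
top 456.81669309507237 -0.08921059732396534 [[0.015, -0.992, 0.129, 381.884], [-1.0, -0.012, 0.02, 96.124], [-0.018, -0.129, -0.991, 1369.643], [0.0, 0.0, 0.0, 1.0]]
side 434.71618421387484 -0.08955120290119357 [[-0.9, -0.255, 0.353, 172.87], [-0.435, 0.486, -0.758, 911.975], [0.022, -0.836, -0.548, 653.372], [0.0, 0.0, 0.0, 1.0]]
{'time_s': 0.1, 'joints': array([ 1.06456746e+00,  3.13361270e-01,  1.49836045e+00, -5.99677746e-06,
        1.33099308e+00, -2.23414634e-01]), 'dq': array([ 6.29548303e-04, -6.04841111e-04, -2.66513349e-03, -3.48147346e-04,
        1.65882180e-05,  8.62854494e-04]), 'tau': array([ 1.91785082e-03, -4.12894964e+01, -2.60139406e+01, -1.89475581e-04,
        2.97876883e-03, -9.20799863e-06]), 'eef_pos': array([146.41266336, 503.93233249, 230.80932306]), 'ee_rot': array([-1.97461050e-04,  1.40935598e-01,  9.90018607e-01, -5.25187361e-04]), 'force': array([ 0.54437988, -0.25460567, -0.21111136]), 'wrist_torque': array([ 0.03788599,  0.01292798, -0.05368939]), 'grip_force': 0.0, 'grip_width': 0.9918331858566767}
[[-0.96   0.279 -0.001]
 [ 0.279  0.96  -0.001]
 [ 0.    -0.001 -1.   ]]
```

View pics/top0.png

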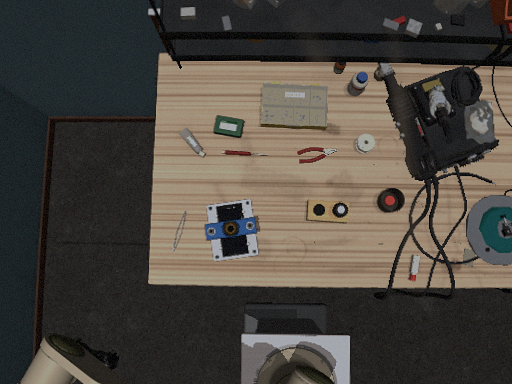

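View pics/side0.png

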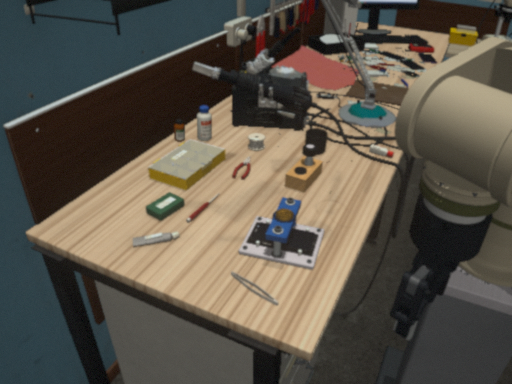

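```bash
python3 - <<'E'
from h import *
a=cv2.imread('pics/top0.png')[185:275,190:370]; b=cv2.imread('pics/side0.png')[120:275,220:350]
a=cv2.resize(a,None,fx=4.2,fy=4.2*0+3.2,interpolation=2) if 0 else cv2.resize(a,None,fx=3.3,fy=3.3,interpolation=2)
b=cv2.resize(b,None,fx=1.9,fy=1.9,interpolation=2)
W=800; im=np.zeros((a.shape[0]+b.shape[0],W,3),np.uint8); im[:a.shape[0],:a.shape[1]]=a; im[a.shape[0]:,:b.shape[1]]=b
print(im.shape,a.shape); cv2.imwrite('pics/crop.png',im)
c=ld('top0')
for n,u,v,z in[('left dot',319,210,94),('right dot',341,210,94),('left low',319,210,47),('right low',341,210,47),('nut',231,229,85),('blockc',327,211,40)]: print(n,pix2plane(c,u,v,z).round(1))
E
```

```text
(591, 800, 3) (297, 594, 3)
left dot [508.3 -55.7  94. ]
right dot [ 509.  -117.5   94. ]
left low [513.  -61.3  47. ]
right low [ 513.7 -125.3   47. ]
nut [452.3 190.7  85. ]
blockc [511.  -85.5  40. ]
```

View pics/crop.png

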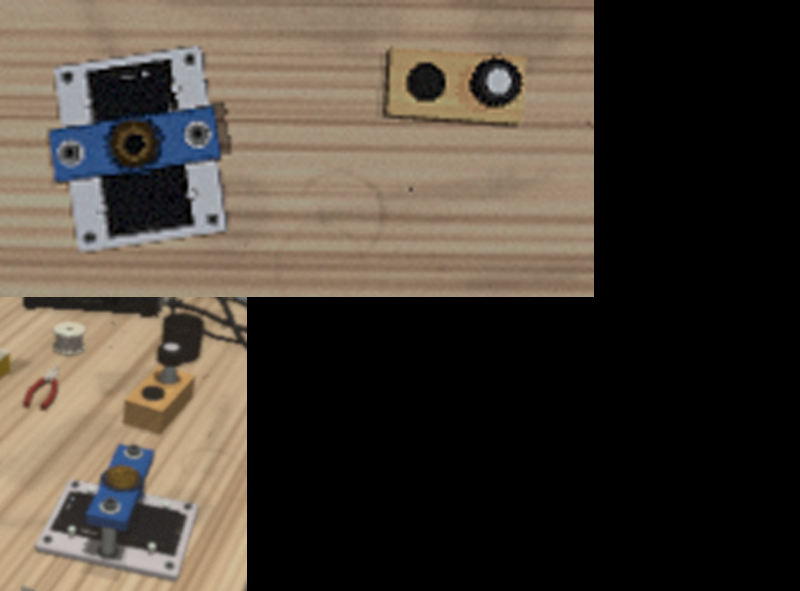

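Top view: block at px (327,211) with the screw's knob (white cap) at px (340,210), about (509,-115); nut at px (231,229), about (452,191). The side view confirms that the knob stands on its steel collar at the block's far end, left dot is the pressure foot.

Call:
{"method": "step_arm", "body": {"increments": [[[-2,-1.9,0],[0,0,0],100],[[-6,-5.7,0],[0,0,0],100],[[-10.3,-9.8,0],[0,0,0],100],[[-14.6,-13.9,0],[0,0,0],100],[[-18.9,-18,0],[0,0,0],100],[[-23.2,-22.1,0],[0,0,0],100],[[-27.5,-26.2,0],[0,0,0],100],[[-31.8,-30.3,0],[0,0,0],100]]}}

```text
time_s: 1.1
eef_pos: [367.8, 122.6, 231.3]
ee_rot: [0.0, 0.141, 0.99, 0.0]
force: [0.5, 1.2, -0.0]
grip_width: 0.996
grip_force: 0.0
```

Call:
{"method": "step_arm", "body": {"increments": [[[-4.3,-4.1,0],[0,0,0],100],[[-8.6,-8.2,0],[0,0,0],100],[[-12.9,-12.3,0],[0,0,0],100],[[-16.5,-15.7,0],[0,0,0],100],[[-19,-18,0],[0,0,0],100],[[-20.2,-19,0],[0,0,0],100],[[-20.2,-19,0],[0,0,0],100]]}}

```text
time_s: 1.98
eef_pos: [508.2, -114.2, 231.0]
ee_rot: [-0.0, 0.141, 0.99, 0.0]
force: [-0.0, 0.6, -1.0]
grip_width: 0.997
grip_force: 0.0
```

```bash
python3 - <<'E'
from h import *
c=snap('wrist','w1'); s=st(); print(s['time_s'],s['joints'].round(3),s['eef_pos'].round(1),s['force'].round(2))
print(R.from_quat(np.roll(s['ee_rot'],-1)).as_matrix().round(3)); print(c['fx'],c['extrinsics'].round(2))
print(proj(c,[509,-115,94]))
E
```

```text
2.025 [-0.445  0.303  1.511  0.     1.328 -1.734] [ 508.  -113.6  231.2] [1.21 0.5  0.48]
[[-0.96   0.279 -0.001]
 [ 0.279  0.96   0.   ]
 [ 0.001  0.    -1.   ]]
270.1541636911718 [[ 2.8000e-01  9.2000e-01  2.7000e-01  4.3925e+02]
 [ 9.6000e-01 -2.7000e-01 -8.0000e-02 -9.3800e+01]
 [ 0.0000e+00  2.8000e-01 -9.6000e-01  3.7241e+02]
 [ 0.0000e+00  0.0000e+00  0.0000e+00  1.0000e+00]]
[257.10527409 183.33789233]
```

View pics/w1.png

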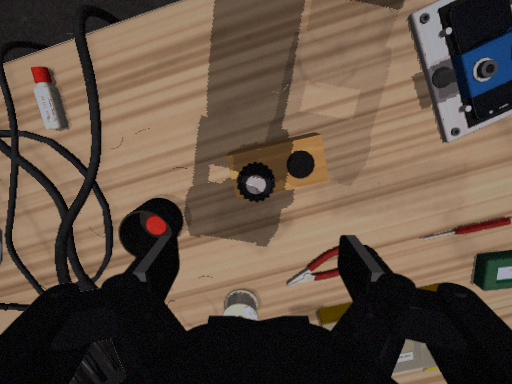

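Wrist view: knob at px (256,182) beside the foot (301,164), within a pixel or so of the prediction; fingers straddle it freely.

```bash
python3 - <<'E'
from h import *
c=ld('w1'); g=cv2.cvtColor(c['img'],cv2.COLOR_RGB2HSV)[155:210,228:280]
m=(c['img'][155:210,228:280].max(2)<45).astype(np.uint8)
n,l,s,ce=cv2.connectedComponentsWithStats(m); i=1+s[1:,4].argmax()
cn=cv2.findContours((l==i).astype(np.uint8),0,2)[0][0]
print(s[i]); (x,y),r=cv2.minEnclosingCircle(cn); print(x+228,y+155,r)
for z in(94,82): print(pix2plane(c,x+228,y+155,z).round(1))
p=pix2plane(c,256.5,182,92);print(p)
E=R.from_quat(np.roll(st()['ee_rot'],-1)).as_matrix(); print(E.T@(p-st()['eef_pos']))
E
```

```text
[  9   7  38  40 823]
255.9513282775879 181.43805313110352 19.855316162109375
[ 506.7 -115.6   94. ]
[ 509.6 -116.5   82. ]
[ 507.89833491 -115.35916136   92.        ]
[ -0.52638224  -1.75063412 139.16198791]
```

Call:
{"method": "step_arm", "body": {"increments": [[[0,-0.1,2],[0,0,0],100],[[-0.1,-0.2,6],[0,0,0],90],[[-0.1,-0.2,10],[0,0,0],80],[[-0.1,-0.2,13.5],[0,0,0],80],[[-0.1,-0.2,16],[0,0,0],80],[[-0.1,-0.2,16.8],[0,0,0],80],[[-0.1,-0.2,16.8],[0,0,0],80]], "squeeze": 35}}

```text
time_s: 2.9
eef_pos: [508.7, -116.0, 63.8]
ee_rot: [0.0, 0.141, 0.99, -0.0]
force: [-0.0, -0.1, 0.6]
grip_width: 0.801
grip_force: 0.0
```

Call:
{"method": "step_arm", "body": {"increments": [[[0,0,0],[0,0,0],40],[[0,0,0],[0,0,0],40],[[0,0,0],[0,0,0],40],[[0,0,0],[0,0,0],40],[[0,0,0],[0,0,0],40]], "squeeze": 35}}

```text
time_s: 3.52
eef_pos: [509.4, -116.8, 64.5]
ee_rot: [0.001, 0.141, 0.99, -0.0]
force: [-0.3, 0.5, 6.0]
grip_width: 0.48
grip_force: 34.8
```

```bash
python3 - <<'E'
from h import *
c=snap('wrist','w2'); s=st(); print(s['time_s'],s['joints'].round(3),s['eef_pos'].round(1),s['force'].round(2),s['wrist_torque'].round(2),s['grip_width'],s['grip_force'])
E
```

```text
3.575 [-0.45   0.502  1.701  0.     0.937 -1.738] [ 509.3 -116.8   64.5] [-0.61  0.16  6.38] [ 0.2   0.07 -0.  ] 0.4825455851142285 34.79531943798065
```

View pics/w2.png

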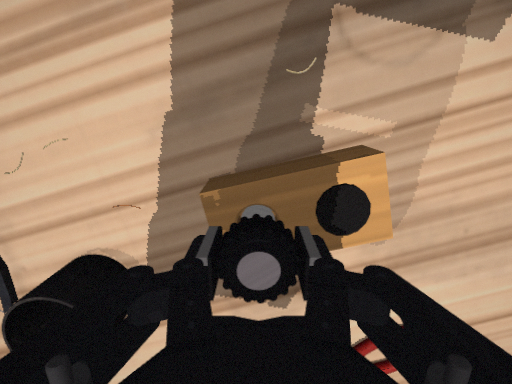

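Knob is held centrally between the pads (px 258,258; width 41 mm). Lift and carry to a vantage point near the nut, turning the wrist clockwise to gain backward range.

Call:
{"method": "step_arm", "body": {"increments": [[[0,0,-1],[0,0,0],40],[[0,0,-3],[0,0,0],40],[[0,0,-5.5],[0,0,0],40],[[0,0,-8],[0,0,0],40],[[0,0,-10],[0,0,0],40],[[1,1.5,-10.3],[0,0,10],40],[[3,4.5,-10.3],[0,0,20],40],[[5.2,8,-10.3],[0,0,30],40]]}}

```text
time_s: 4.58
eef_pos: [480.5, -24.5, 166.6]
ee_rot: [-0.0, 0.395, 0.918, 0.0]
force: [0.8, 0.8, -2.5]
grip_width: 0.48
grip_force: 35.8
```

Call:
{"method": "step_arm", "body": {"increments": [[[4.1,0.5,0],[0,0,10],40],[[8.2,1,0],[0,0,20],40],[[11.5,1.3,0],[0,0,30],40],[[13.2,1.5,0],[0,0,40],40],[[14,1.6,0],[0,0,50],40],[[14,1.6,0],[0,0,60],40],[[14,1.6,0],[0,0,60],40]]}}

```text
time_s: 5.45
eef_pos: [395.6, 86.9, 166.6]
ee_rot: [0.0, 0.799, 0.601, 0.0]
force: [0.4, -0.7, -2.6]
grip_width: 0.482
grip_force: 36.0
```

```bash
python3 - <<'E'
from h import *
c=snap('wrist','w3'); s=st(); print(s['time_s'],s['joints'].round(3),s['eef_pos'].round(1),s['force'].round(2),s['wrist_torque'].round(2),s['grip_width'],s['grip_force'])
print(R.from_quat(np.roll(s['ee_rot'],-1)).as_matrix().round(4)); print(proj(c,[452,191,85]))
E
```

```text
5.5 [-0.075  0.118  1.925 -0.     1.099  0.204] [395.7  86.9 166.6] [-0.48 -0.6  -2.51] [-0.03  0.04  0.01] 0.48149734324881976 35.96473038196564
[[ 2.756e-01  9.613e-01  2.000e-04]
 [ 9.613e-01 -2.756e-01 -1.000e-04]
 [-0.000e+00  2.000e-04 -1.000e+00]]
[293.18276689  50.84060729]
```

View pics/w3.png

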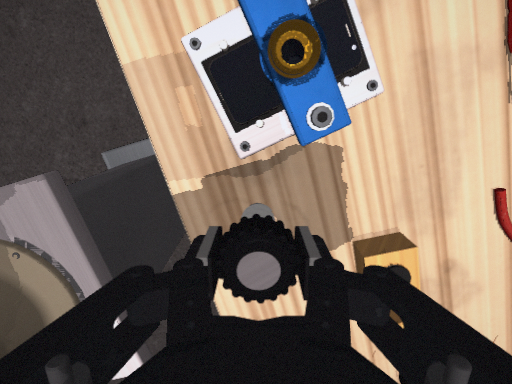

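```bash
python3 - <<'E'
from h import *
c=ld('w3'); im=c['img']; s=st()
hsv=cv2.cvtColor(im,cv2.COLOR_RGB2HSV); m=cv2.inRange(hsv,(8,110,60),(30,255,255)); m[:,:255]=0;m[:,335:]=0;m[95:]=0
n,l,q,ce=cv2.connectedComponentsWithStats(m); i=1+q[1:,4].argmax(); print(q[i],ce[i])
cs,_=cv2.findContours((l==i).astype(np.uint8),cv2.RETR_CCOMP,1)
for k in cs:
    if len(k)>15: e=cv2.fitEllipse(k); print(np.round(e[0],1),np.round(e[1],1)); print(pix2plane(c,*e[0],85).round(1))
for d in(0,):
    print('knobtop proj',proj(c,[*s['eef_pos'][:2],196.6]))
# rim projections for bore r 13.5 at candidate
im2=cv2.resize(im[10:100,240:350],None,fx=6,fy=6,interpolation=2)[...,::-1].copy()
for ctr,col in(((452,191),(0,255,0)),):
  for r in(13.5,20):
    P=[(proj(c,[ctr[0]+r*np.cos(t),ctr[1]+r*np.sin(t),85])-[240,10]+.5)*6 for t in np.linspace(0,6.28,60)]
    cv2.polylines(im2,[np.int32(P)],True,col,1)
kb=cv2.resize(im[225:315,205:315],None,fx=4,fy=4)[...,::-1]
cv2.imwrite('pics/w3c.png',im2)
E
```

```text
[ 268   20   53   58 1880] [294.50957447  47.23882979]
[293.8  48.3] [50.8 57.8]
[452.9 192.5  85. ]
[293.  74.] [2.2 9.2]
[447.9 175.3  85. ]
[270.9  54.1] [ 3.4 10.7]
[435.3 193.4  85. ]
[292.3  51.1] [23.7 26.2]
[451.3 191.   85. ]
knobtop proj [260.44967044 270.17042384]
```

View pics/w3c.png

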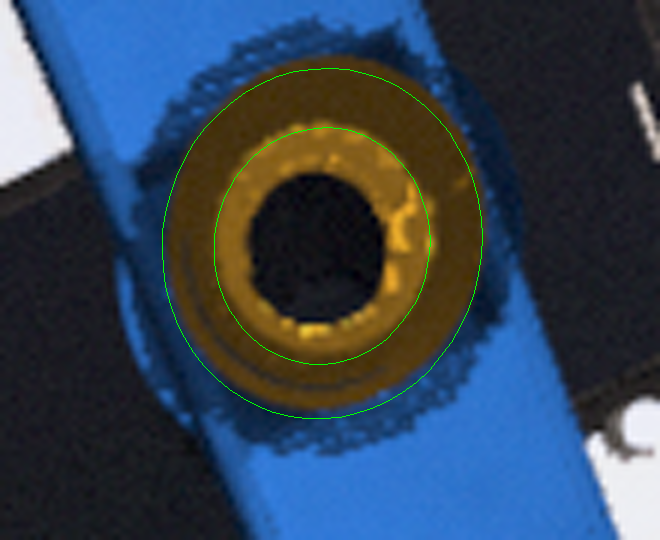

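Overlay: the nut's rim sits about 1.5 px up / 0.7 px right of the estimate, so the nut is near (453,192). Move over it and lower to just above the mouth.

Call:
{"method": "step_arm", "body": {"increments": [[[2,0.5,0],[0,0,0],40],[[5.5,1.3,0],[0,0,0],40],[[9,2.1,0],[0,0,0],40],[[11,2.5,0],[0,0,0],40],[[11.6,2.6,0],[0,0,0],40],[[11.6,2.6,1],[0,0,0],40],[[11.6,2.6,2.2],[0,0,0],40],[[11.6,2.6,2.4],[0,0,0],40]]}}

```text
time_s: 6.5
eef_pos: [452.4, 190.4, 141.1]
ee_rot: [-0.001, 0.8, 0.6, -0.001]
force: [-0.4, 0.1, -2.3]
grip_width: 0.483
grip_force: 36.0
```

```bash
cat > s.py <<'E'
from h import *
s=st(); print(round(s['time_s'],2),'q6',s['joints'][5].round(3),s['eef_pos'].round(2),'F',s['force'].round(2),'T',s['wrist_torque'].round(2),s['grip_width'].__round__(3),round(s['grip_force'],1),'tip',round(s['eef_pos'][2]-50.5-85,2))
E
python3 - <<'E'
import s
from h import *
s=st();c=snap('side','s4'); E=s['eef_pos']
a=c['img']; p=proj(c,[*E[:2],E[2]-50.5]); n=proj(c,[453,192,85]); print(p,n)
x,y=map(int,n); cv2.imwrite('pics/s4c.png',cv2.resize(a[y-50:y+30,x-60:x+60],None,fx=6,fy=6,interpolation=2)[...,::-1])
E
```

```text
6.5 q6 0.442 [452.38 190.4  141.14] F [-0.43  0.14 -2.33] T [-0.01 -0.03 -0.03] 0.483 36.0 tip 5.64
[285.95150955 210.61505196] [285.27370584 212.98853531]
```

View pics/s4c.png

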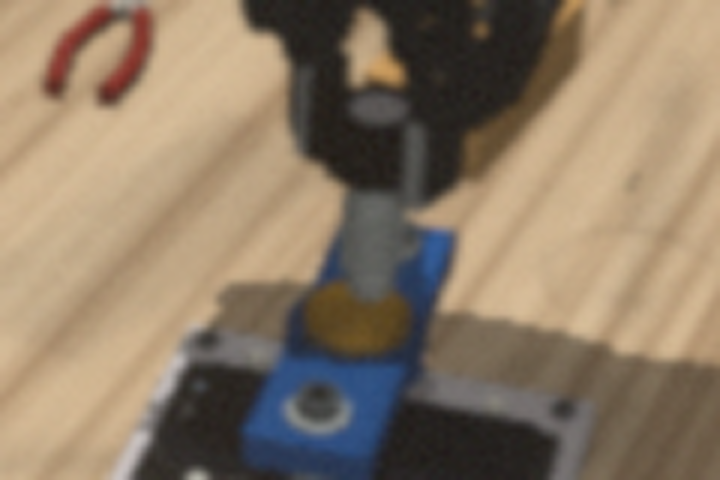

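Side view: the spindle hangs just above the nut, its tip (crop px 369,295) apparently a pixel or two right of the ring's centre (358,318). I'll quantify it.

```bash
python3 - <<'E'
from h import *
for f in('side0','s4'):
    c=ld(f); im=c['img']; hsv=cv2.cvtColor(im,cv2.COLOR_RGB2HSV); m=cv2.inRange(hsv,(8,110,40),(30,255,255))
    x0,y0,x1,y1=273,203,298,228
    mm=np.zeros_like(m); mm[y0:y1,x0:x1]=m[y0:y1,x0:x1]
    n,l,q,ce=cv2.connectedComponentsWithStats(mm); i=1+q[1:,4].argmax(); print(f,q[i],ce[i])
c=ld('s4');E=np.array([452.38,190.4])
# expected silhouette of nut ring (top circle z85 + wall z78)
P=np.array([proj(c,[453+20*np.cos(t),192+20*np.sin(t),z]) for z in(78,85) for t in np.linspace(0,6.28,60)]); print('exp nut bbox',P.min(0),P.max(0))
g=im[:,:,:].astype(int)
for r in(190,194,198,202,205,207,209): print(r,[tuple(v) for v in g[r,276:294]] if 0 else (g[r,274:298,0]-g[r,274:298,2]).tolist(), g[r,274:298].mean(1).astype(int).tolist())
for z in(90.6,105,114,125): print(z,proj(c,[*E,z]))
E
```

```text
side0 [277 209  16  12 141] [283.9858156 214.5106383]
s4 [276 209  17  12 136] [283.77205882 214.94117647]
exp nut bbox [276.06999992 207.67138443] [294.35720505 221.06232913]
190 [59, 56, 58, 54, 47, 32, 17, 13, 10, 8, 10, 9, 8, 9, 10, 11, 8, 8, 6, 5, 6, 4, 6, 7] [144, 144, 144, 143, 128, 87, 54, 36, 34, 30, 30, 30, 33, 34, 30, 36, 32, 40, 61, 78, 77, 61, 43, 36]
194 [57, 57, 59, 60, 60, 62, 60, 54, 32, 12, 5, 4, 4, 3, 2, 4, 5, 5, 4, 3, 4, 5, 6, 14] [155, 161, 164, 164, 162, 160, 158, 142, 109, 81, 78, 76, 77, 81, 76, 72, 69, 67, 73, 80, 73, 58, 47, 56]
198 [61, 60, 63, 62, 63, 63, 59, 44, 18, 7, 4, 3, 3, 2, 4, 4, 2, 6, 17, 32, 45, 51, 57, 59] [165, 163, 160, 163, 164, 164, 151, 129, 96, 82, 90, 96, 99, 99, 96, 94, 90, 89, 104, 119, 137, 150, 155, 157]
202 [64, 62, 63, 64, 59, 43, 8, -12, -1, 5, 5, 4, 2, 4, 3, 4, 4, 0, 5, 1, -11, -47, -87, -98] [163, 167, 162, 158, 148, 133, 97, 75, 80, 83, 87, 92, 96, 95, 94, 92, 88, 85, 79, 77, 85, 86, 91, 96]
205 [63, 64, 63, 56, 36, -7, -39, -22, -2, 2, 2, 2, 4, 5, 1, 2, -1, -7, -19, -32, -46, -71, -90, -93] [161, 155, 157, 158, 136, 89, 69, 73, 82, 85, 88, 91, 95, 95, 93, 90, 87, 82, 77, 72, 68, 78, 93, 94]
207 [64, 62, 57, 40, -3, -35, -42, -29, -14, 0, 3, 1, 3, 2, 0, 1, -8, -29, -44, -49, -54, -68, -85, -80] [155, 158, 161, 140, 96, 67, 65, 69, 72, 80, 88, 92, 95, 95, 93, 88, 80, 69, 65, 64, 64, 75, 87, 82]
209 [45, 40, 31, 9, -1, 16, 38, 47, 35, 14, 2, 4, 3, 1, 4, 3, -9, -31, -45, -46, -48, -53, -67, -56] [114, 117, 109, 89, 72, 71, 72, 71, 75, 81, 86, 94, 97, 98, 95, 86, 77, 69, 62, 62, 63, 67, 74, 76]
90.6 [285.94930928 210.62914373]
105 [286.28569783 205.2881799 ]
114 [286.49850966 201.90389824]
125 [286.7613323  197.71852114]
```

Call:
{"method": "step_arm", "body": {"increments": [[[0.15,0.1,0],[0,0,0],40],[[0.15,0.1,0.3],[0,0,0],40],[[0.15,0.1,0.6],[0,0,0],40],[[0.15,0.1,0.9],[0,0,0],40],[[0.15,0.1,1.1],[0,0,0],40],[[0.15,0.1,1.3],[0,0,0],40],[[0.15,0.1,1.3],[0,0,0],40]]}}

```text
time_s: 7.42
eef_pos: [454.4, 192.2, 129.2]
ee_rot: [-0.0, 0.8, 0.6, -0.0]
force: [-0.5, 1.2, -2.2]
grip_width: 0.479
grip_force: 36.0
```

```bash
python3 s.py
```

```text
7.42 q6 0.445 [454.4  192.19 129.19] F [-0.47  1.17 -2.19] T [ 0.01 -0.   -0.04] 0.479 36.0 tip -6.31
```

Call:
{"method": "step_arm", "body": {"increments": [[[0,0,0.2],[0,0,0],40],[[0,0,0.4],[0,0,0],40],[[0,0,0.6],[0,0,0],40],[[0,0,0.8],[0,0,0],40],[[0,0,0.8],[0,0,0],40]]}}

```text
time_s: 8.05
eef_pos: [454.5, 192.2, 121.2]
ee_rot: [-0.0, 0.8, 0.6, 0.0]
force: [-0.1, 1.0, -3.6]
grip_width: 0.48
grip_force: 36.0
```

```bash
python3 s.py
```

```text
8.05 q6 0.445 [454.51 192.22 121.17] F [-0.11  1.02 -3.63] T [ 0.2 -0.2 -0. ] 0.48 36.0 tip -14.33
```

Call:
{"method": "step_arm", "body": {"increments": [[[0,0,0.1],[0,0,0],40],[[0,0,0.2],[0,0,0],40],[[0,0,0.3],[0,0,0],40],[[0,0,0.4],[0,0,0],40],[[0,0,0.4],[0,0,0],40]]}}

```text
time_s: 8.68
eef_pos: [454.5, 192.2, 117.2]
ee_rot: [0.0, 0.8, 0.6, 0.0]
force: [1.1, 1.1, -3.0]
grip_width: 0.479
grip_force: 36.0
```

```bash
python3 s.py
```

```text
8.68 q6 0.445 [454.47 192.18 117.23] F [ 1.11  1.09 -2.99] T [ 0.25 -0.27  0.06] 0.479 36.0 tip -18.27
```

Call:
{"method": "step_arm", "body": {"increments": [[[0,0,0.1],[0,0,0],40],[[0,0,0.2],[0,0,0],40],[[0,0,0.3],[0,0,0],40],[[0,0,0.3],[0,0,0],40]]}}

```text
time_s: 9.18
eef_pos: [454.4, 192.2, 114.2]
ee_rot: [-0.0, 0.8, 0.6, -0.0]
force: [1.9, 1.3, -3.0]
grip_width: 0.479
grip_force: 36.0
```

```bash
python3 s.py
```

```text
9.18 q6 0.445 [454.44 192.19 114.19] F [ 1.94  1.26 -3.  ] T [ 0.34 -0.25 -0.04] 0.479 36.0 tip -21.31
```

Call:
{"method": "step_arm", "body": {"increments": [[[0,0,0.05],[0,0,0],40],[[0,0,0.1],[0,0,0],40],[[0,0,0.15],[0,0,0],40],[[0,0,0.2],[0,0,0],40],[[0,0,0.2],[0,0,0],40]]}}

```text
time_s: 9.8
eef_pos: [454.7, 192.5, 113.7]
ee_rot: [0.0, 0.8, 0.6, 0.001]
force: [-3.7, 1.4, 14.3]
grip_width: 0.479
grip_force: 37.7
```

```bash
python3 s.py
```

```text
9.8 q6 0.445 [454.67 192.46 113.7 ] F [-3.72  1.42 14.31] T [ 0.39  0.82 -0.02] 0.479 37.7 tip -21.8
```

Call:
{"method": "step_arm", "body": {"increments": [[[0,0,-0.08],[0,0,0],40],[[0,0,-0.11],[0,0,-10],40],[[0,0,-0.14],[0,0,-20],40],[[0,0,-0.16],[0,0,-30],40],[[0,0,-0.19],[0,0,-40],40],[[0,0,-0.22],[0,0,-50],40],[[0,0,-0.25],[0,0,-60],40]]}}

```text
time_s: 10.68
eef_pos: [453.9, 192.1, 115.4]
ee_rot: [-0.001, 0.39, 0.921, -0.0]
force: [-4.2, 0.3, 7.9]
grip_width: 0.482
grip_force: 36.9
```

```bash
python3 s.py
```

```text
10.68 q6 -0.608 [453.88 192.13 115.4 ] F [-4.19  0.29  7.89] T [-0.07  0.96 -0.13] 0.482 36.9 tip -20.1
```

Call:
{"method": "step_arm", "body": {"increments": [[[0.01,-0.01,-0.03],[0,0,-10],40],[[0.02,-0.02,-0.06],[0,0,-20],40],[[0.03,-0.03,-0.08],[0,0,-30],40],[[0.03,-0.03,-0.11],[0,0,-40],40],[[0.03,-0.03,-0.14],[0,0,-50],40],[[0.03,-0.03,-0.17],[0,0,-60],40]]}}

```text
time_s: 11.42
eef_pos: [453.8, 191.6, 117.0]
ee_rot: [-0.0, -0.123, 0.992, -0.001]
force: [-2.2, -3.2, 6.6]
grip_width: 0.477
grip_force: 36.9
```

```bash
python3 s.py
```

```text
11.43 q6 -1.655 [453.83 191.62 117.01] F [-2.21 -3.21  6.6 ] T [-0.62  0.49 -0.08] 0.477 36.9 tip -18.49
```

Call:
{"method": "step_arm", "body": {"increments": [[[0,0,-0.02],[0,0,-8],40],[[0,0,-0.04],[0,0,-16],40],[[0,0,-0.06],[0,0,-24],40],[[0,0,-0.08],[0,0,-30],40]]}}

```text
time_s: 11.92
eef_pos: [454.1, 191.5, 117.7]
ee_rot: [-0.0, -0.375, 0.927, -0.001]
force: [-0.9, -2.6, 4.8]
grip_width: 0.48
grip_force: 36.7
```

```bash
python3 s.py
```

```text
11.93 q6 -2.177 [454.06 191.53 117.71] F [-0.91 -2.63  4.79] T [-0.64  0.21 -0.05] 0.48 36.7 tip -17.79
```

Call:
{"method": "step_arm", "body": {"increments": [[[0,0,-0.01],[0,0,-5],40],[[0,0,-0.02],[0,0,-10],40],[[0,0,-0.03],[0,0,-15],40]]}}

```text
time_s: 12.3
eef_pos: [454.0, 191.7, 117.8]
ee_rot: [-0.0, -0.492, 0.87, -0.0]
force: [-0.5, -0.2, 1.5]
grip_width: 0.48
grip_force: 36.3
```

```bash
python3 s.py
```

```text
12.3 q6 -2.437 [454.01 191.67 117.79] F [-0.47 -0.21  1.47] T [-0.24  0.08 -0.03] 0.48 36.3 tip -17.71
```

Call:
{"method": "step_arm", "body": {"increments": [[[0,0,0],[0,0,-5],40],[[0,0,0],[0,0,-10],40],[[0,0,0],[0,0,-10],40]]}}

```text
time_s: 12.68
eef_pos: [453.7, 191.8, 117.3]
ee_rot: [-0.001, -0.565, 0.825, 0.0]
force: [-0.2, -1.0, -2.5]
grip_width: 0.48
grip_force: 36.1
```

```bash
python3 s.py
```

```text
12.68 q6 -2.608 [453.66 191.85 117.26] F [-0.16 -1.01 -2.49] T [-0.18  0.04 -0.04] 0.48 36.1 tip -18.24
```

Support is gone (force back to the free −2.5 N): it has reached the drop. Lower onto the thread.

Call:
{"method": "step_arm", "body": {"increments": [[[0,0,0.1],[0,0,0],40],[[0,0,0.2],[0,0,0],40],[[0,0,0.3],[0,0,0],40],[[0,0,0.38],[0,0,0],40],[[0,0,0.44],[0,0,0],40],[[0,0,0.48],[0,0,0],40]]}}

```text
time_s: 13.42
eef_pos: [454.0, 192.2, 113.7]
ee_rot: [0.0, -0.565, 0.825, -0.0]
force: [-5.0, -3.3, 11.8]
grip_width: 0.48
grip_force: 37.2
```

```bash
python3 s.py
```

```text
13.43 q6 -2.609 [454.02 192.24 113.66] F [-5.   -3.27 11.76] T [-0.56  1.13  0.02] 0.48 37.2 tip -21.84
```

Landed ~5 mm lower at est. tip −21.8 mm: matches the drop. Now turn forward, following the 10 mm/turn lead.

Call:
{"method": "step_arm", "body": {"increments": [[[0,0,-0.07],[0,0,0],40],[[0,0,-0.04],[0,0,10],40],[[0,0,-0.01],[0,0,20],40],[[0,0,0.01],[0,0,30],40],[[0,0,0.04],[0,0,40],40],[[0,0,0.07],[0,0,50],40],[[0,0,0.1],[0,0,60],40]]}}

```text
time_s: 14.3
eef_pos: [453.9, 192.8, 112.2]
ee_rot: [0.0, -0.074, 0.997, 0.001]
force: [-2.5, 1.4, 4.3]
grip_width: 0.482
grip_force: 36.6
```

```bash
python3 s.py
```

```text
14.3 q6 -1.556 [453.92 192.84 112.16] F [-2.47  1.45  4.29] T [0.3  0.61 0.01] 0.482 36.6 tip -23.34
```

Following well. Continue 80°.

Call:
{"method": "step_arm", "body": {"increments": [[[0,0,0.03],[0,0,10],40],[[0,0,0.06],[0,0,20],40],[[0,0,0.08],[0,0,30],40],[[0,0,0.11],[0,0,40],40],[[0,0,0.14],[0,0,50],40],[[0,0,0.17],[0,0,60],40],[[0,0,0.19],[0,0,70],40],[[0,0,0.22],[0,0,80],40]]}}

```text
time_s: 15.3
eef_pos: [454.7, 192.8, 109.9]
ee_rot: [0.0, 0.585, 0.811, 0.001]
force: [0.7, -0.1, 0.5]
grip_width: 0.478
grip_force: 36.3
```

```bash
python3 s.py
```

```text
15.3 q6 -0.16 [454.67 192.75 109.92] F [ 0.67 -0.1   0.48] T [ 0.17 -0.15 -0.06] 0.478 36.3 tip -25.58
```

Call:
{"method": "step_arm", "body": {"increments": [[[0,0,0.04],[0,0,10],40],[[0,0,0.07],[0,0,20],40],[[0,0,0.1],[0,0,30],40],[[0,0,0.13],[0,0,40],40],[[0,0,0.16],[0,0,50],40],[[0,0,0.19],[0,0,60],40],[[0,0,0.22],[0,0,70],40],[[0,0,0.24],[0,0,80],40]]}}

```text
time_s: 16.3
eef_pos: [454.8, 192.4, 107.6]
ee_rot: [0.0, 0.969, 0.246, 0.001]
force: [0.2, -2.1, 1.4]
grip_width: 0.483
grip_force: 36.3
```

```bash
python3 s.py
```

```text
16.3 q6 1.236 [454.81 192.36 107.63] F [ 0.21 -2.14  1.36] T [-0.3  -0.15  0.03] 0.483 36.3 tip -27.87
```

Call:
{"method": "step_arm", "body": {"increments": [[[0,0,0.03],[0,0,10],40],[[0,0,0.06],[0,0,20],40],[[0,0,0.09],[0,0,30],40],[[0,0,0.12],[0,0,40],40],[[0,0,0.15],[0,0,50],40],[[0,0,0.17],[0,0,60],40],[[0,0,0.2],[0,0,70],40],[[0,0,0.23],[0,0,80],40]]}}

```text
time_s: 17.3
eef_pos: [454.4, 191.8, 105.4]
ee_rot: [0.0, 0.901, -0.435, 0.001]
force: [-3.3, -4.4, 5.8]
grip_width: 0.479
grip_force: 36.7
```

```bash
python3 s.py
```

```text
17.3 q6 2.633 [454.35 191.8  105.39] F [-3.27 -4.42  5.79] T [-0.95  0.49  0.03] 0.479 36.7 tip -30.11
```

Regrip for the last ~70°: release, turn back, close again.

Call:
{"method": "step_arm", "body": {"increments": [[[0,0,-0.06],[0,0,0],40],[[0,0,-0.06],[0,0,0],70],[[0,0,-0.06],[0,0,0],70],[[0,0,-0.06],[0,0,0],70],[[0,0,-0.06],[0,0,-10],70],[[0,0,-0.06],[0,0,-20],70],[[0,0,-0.06],[0,0,-30],70],[[0,0,-0.06],[0,0,-40],70]]}}

```text
time_s: 18.3
eef_pos: [454.1, 192.3, 105.5]
ee_rot: [-0.0, 0.996, -0.095, 0.0]
force: [0.5, -0.5, 0.4]
grip_width: 0.697
grip_force: 0.0
```

Call:
{"method": "step_arm", "body": {"increments": [[[0,0,0],[0,0,-10],70],[[0,0,0],[0,0,-20],70],[[0,0,0],[0,0,-30],70],[[0,0,0],[0,0,-40],70],[[0,0,0],[0,0,-50],70],[[0,0,0],[0,0,-50],70]]}}

```text
time_s: 19.05
eef_pos: [454.0, 192.3, 105.5]
ee_rot: [-0.0, 0.943, 0.332, 0.0]
force: [-0.2, -1.4, -0.2]
grip_width: 0.703
grip_force: 0.0
```

```bash
python3 s.py; python3 - <<'E'
from h import *
snap('wrist','w5')
E
```

```text
19.05 q6 1.057 [454.04 192.28 105.5 ] F [-0.2  -1.41 -0.23] T [0.   0.01 0.06] 0.703 0.0 tip -30.0
```

View pics/w5.png

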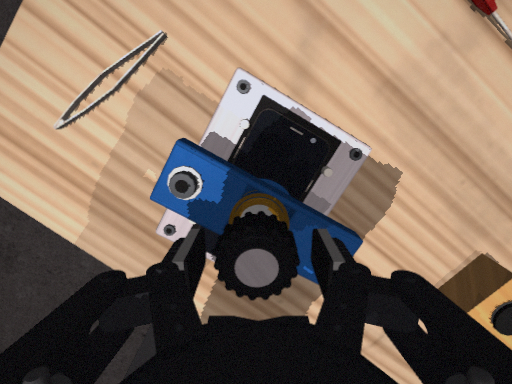

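The screw stands upright in the nut (knob px 257,262) and the open pads flank it; phone undisturbed. Close again.

Call:
{"method": "step_arm", "body": {"increments": [[[0,0,0],[0,0,0],40],[[0,0,0],[0,0,0],40],[[0,0,0],[0,0,0],40],[[0,0,0],[0,0,0],40],[[0,0,0],[0,0,0],40]]}}

```text
time_s: 19.73
eef_pos: [454.1, 192.2, 105.6]
ee_rot: [0.0, 0.943, 0.332, 0.0]
force: [-1.0, -0.4, 4.5]
grip_width: 0.481
grip_force: 35.3
```

```bash
python3 s.py
```

```text
19.73 q6 1.056 [454.1  192.21 105.64] F [-1.04 -0.41  4.5 ] T [-0.05  0.14  0.  ] 0.481 35.3 tip -29.86
```

Call:
{"method": "step_arm", "body": {"increments": [[[0,0,0.03],[0,0,10],40],[[0,0,0.06],[0,0,20],40],[[0,0,0.08],[0,0,30],40],[[0,0,0.11],[0,0,40],40],[[0,0,0.14],[0,0,50],40],[[0,0,0.17],[0,0,60],40],[[0,0,0.19],[0,0,70],40],[[0,0,0.19],[0,0,70],40]]}}

```text
time_s: 20.72
eef_pos: [454.4, 192.1, 103.7]
ee_rot: [-0.0, 0.963, -0.268, 0.0]
force: [1.3, -0.7, 2.9]
grip_width: 0.482
grip_force: 35.3
```

```bash
python3 s.py
```

```text
20.73 q6 2.276 [454.37 192.14 103.72] F [ 1.31 -0.71  2.87] T [-0.14 -0.22  0.05] 0.482 35.3 tip -31.78
```

Call:
{"method": "step_arm", "body": {"increments": [[[0,0,0],[0,0,0],40],[[0,0,0],[0,0,0],40],[[0,0,0],[0,0,0],40],[[0,0,0],[0,0,0],40]]}}

```text
time_s: 21.22
eef_pos: [454.3, 192.2, 103.7]
ee_rot: [-0.0, 0.963, -0.269, 0.0]
force: [3.2, -0.3, 4.6]
grip_width: 0.481
grip_force: 35.3
```

```bash
python3 s.py; python3 -c "
from rig import ctrl; print(ctrl.finish_job())"
```

```text
21.23 q6 2.277 [454.26 192.2  103.74] F [ 3.2  -0.33  4.58] T [-0.28 -0.27  0.01] 0.481 35.3 tip -31.76
the job is handed in; nothing more can be done
None
```

I handed the job in at 21 s: after the drop, the screw was turned about one full turn forward (one regrip on the way). By the arm's readings its tip is about 32 mm below the nut's mouth, upright and still gripped; no verdict came back.

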